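# Hang the glazed bead on the kiln bead rack

## Robot

A 6-joint arm with a two-finger parallel gripper is mounted at the origin on the work surface; the furniture and walls round the work are solid. World frame = base frame: x ahead of the robot, y to its left, z up, the work surface at z = 0. Lengths are in m, angles in degrees, forces in N, time in s.
With the tool pointing down it reaches from about 0.3 to 0.85 m from the base axis. Payload 5.4 kg.
Tool frame: the origin (TCP) lies between the finger pads; the fingertips stand 19 mm ahead of it and the grasp point (between the pads) is the TCP; z points along the fingers, y is the direction in which the jaws open and shut (so a half turn about z gives the same grasp; the last joint's range is limited). The gripper opens to 85 mm and grips with 20 to 120 N. Pads are 22 mm wide; open, the fingers measure 114 mm over their backs; the gripper's body (76 mm by 85 mm) begins 54 mm behind the grasp point. The pads swing forward as they close: fully open they stand 13 mm farther back than shut.
Start: joints at [53.451, 9.076, 91.501, -0, 79.423, -12.038], TCP at [0.239, 0.523, 0.25] pointing down, gripper open.
Joint ranges: [-166.64, 166.64], [-54.1, 131.32], [10.49, 154.53], [-73.88, 253.88], [9.74, 151.15], [-171.62, 171.62]. Speed limits (degrees/s): [147.25, 147.25, 180, 180, 180, 180].

## Interface

Orientations are given as a 3x3 rotation matrix whose columns are the frame's x, y, z axes.
In Python, from bench import * gives the robot as it stands. The module is installed in compiled form; this text tells all that it offers.
- The arm moves only by the tool arm_command, never from a script. Its argument "deltas" is a list of rows, each a list of 7 numbers: the shift along the tool's x, y, z in units of 50 mm (1.0 is 50 mm), then the turn, a rotation vector about the tool's x, y, z in rad, then the finger opening in mm, from 0 to 85.4. In form: [[tx, ty, tz, wx, wy, wz, grip], ...]. A call has exactly 5 rows; each row shifts and turns the commanded pose from where the row before left it, along the tool's axes as they then stand; what a row does not reach is not made up. A row lasts 1/8 s, in which the tool goes at most 62.5 mm and 10.7 degrees, less where a joint would pass 70% of its speed; a pose out of reach is approached as far as the arm can. A call is refused whole if a number of a shift passes 1 or a number of a turn 0.188, either way. A call with a gripper value outside its range is refused whole. The fingers move at their own pace and stop on an object; "newtons" is the grip in N (left out, the last holds). Time passes only in rows, so rows that do not move let the fingers close, or fill a call up. It gives the time, the measured TCP pose, the force and the opening at its end, in the units of the state.
- state(): the state, without advancing time (a new reading comes with each control period).
- capture(name): name is "side" or "top"; returns the picture (400x640x3 uint8, red, green, blue); there is no depth.
- get_calibration(name): a dict with "fovy" (degrees; the focal length in pixels is half the picture's height over the tangent of half this angle, whatever the lens; pixels are square), "cx", "cy" (the principal point, pixels), "world_from_camera" (4x4, takes a point from camera to world coordinates). Camera axes: x right, y up, looking along -z (the intrinsics and any distortion apply to the point x, -y, -z); pixel columns grow to the right and rows downward; lengths in m; the calibration is good to about 2 mm. A picture is of the moment at which its call begins. get_calibration takes no time and is no camera call.
- finish_job(): hands the job in, once; it reports no verdict.
Trained networks look in the newest picture that a camera, given by its name, has taken for a name from the list of things; names that differ only in an ending like _2 or _b are one class to them, and where a whole thing is asked for, a point or a joint stands for the part that bears it (a point fixed in the world has none). Each returns a list of dicts, best first, with "confidence" (0 to 1); they miss things now and then, are a little off and sometimes report something else, mostly with a low value. They report only what shows in the picture. A call takes as long as a camera call. They do not tell look-alikes from the thing itself.
- masks_of(camera, query): "region" (400x640 bool, what is visible of it) and "box" ([centre column, centre row, width, height] in pixels, round what is visible of it).
The state is a dict: "time_s": time; "joint_pos": joint angles; "joint_vel": joint speeds; "joint_efforts": joint torques, N m; "position": TCP position; "tcp_rot": TCP orientation; "wrist_force": force on the tool from outside, world axes, zero at the start; "wrist_torque": the same for the moment, N m; "finger_gap": finger opening in m.
Only numpy, scipy, OpenCV 4.12 (cv2) and the standard library are available. Lean on these libraries where they do the work, as an engineer would, in place of code of your own. Each camera call takes 0.05 s, during which the arm holds its last target. There are 200 camera calls.

## Task

Take the rod off the bead rack, thread it through the freshly glazed bead lying in the cradle and push on until the bead is held between the rod's collar and the cradle's sprung stop with a steady push of about 10 N for about half a second (the glaze chips at 18 N). Then lift the bead out on the rod and gently lay the rod back across both forks of the rack just as it lay before, the bead hanging free beside the collar. Never touch the bead with the fingers, do not drop it, and leave the cup, the paint pot and the sanding block alone.

Things in the scene. Friction and masses are not known exactly. Their poses are not given: they have to be found in the camera images.
- rod: Bead rod. Wooden handle 80 mm long, 24 x 24 mm square, then along own +x a steel rod 10 mm in diameter. Origin: middle of the handle, on the axis. Handle x -40 to +40 mm, ferrule (18 mm wide) to +46, bare neck to +85, collar (20 mm wide) to +91, bare rod to +195, cone to a blunt tip at +205. 0.11 kg, balanced near x = +77. Starts level in the rack's forks, handle outside the near fork.
- rod_collar (a point): Centre of the collar's front face on the rod's axis, 91 mm ahead of the rod's origin; the bead is pressed against this face. Axes as the rod.
- bead: Thick ceramic bead: a plain tube 44 mm in diameter, 30 mm long, with a straight 15 mm through bore. Origin: its centre; own x is the bore's axis, level at the start, along the cradle's x, pointing away from the side where the rod enters. 0.04 to 0.09 kg. It lies loose in the trough's V and can slide along it (under 2 N) or be lifted straight up.
- cradle: Fixed wooden cradle, foot 110 x 80 mm, with a V trough along its own x, from x = -28 to +52 mm, open at -x and above. Origin: on the table, under the trough. The bead's axis lies 80 mm above the table; the V's walls stay below that.
- trough_mouth (a point): Where the bead's axis crosses the -x end of the trough. Behind the bead an upright sprung plate (80 mm wide, 100 mm high) crosses the trough, with a 28 mm slot, open upward, that the rod passes. It is clamped anew each time 8 to 40 mm beyond the bead's far face and is not measured: feel for it. It yields along the cradle's +x at 3 N per mm from no load, to its end at 10 mm.
- rack: Fixed grey ceramic bead rack: foot plate 150 x 70 mm and two posts, 10 mm thick, 100 mm apart along its own x, each topped by a V fork open upward (45 degree sides, prong ends about 119 mm above the table, 38 mm apart). A 10 mm rod lying in both forks has its axis 100 mm above the table, along the rack's x. Origin: on the table, under the middle.
- rack_near (a point): Point in the near fork (rack x = -50 mm) where the axis of a lying rod passes, 100 mm above the table. The bare neck between the handle and the collar lies here.
- rack_far (a point): The same point in the far fork (rack x = +50 mm); the rod near its tip lies here.
- cup: Bisque cup without handle, 85 mm wide, 87 mm high, bystander. Origin: centre of its underside.
- paint_pot: Small white paint pot, 44 mm wide, 30 mm high, bystander. Origin: centre of its underside.
- block: Black sanding block, 52 x 80 x 25 mm, bystander. Origin: centre of its underside.
There are look-alikes about, which are no part of the job. Leave any orange look-alike of the rack alone.

How it is judged:
By the outcome, as a careful person would: the job done as asked, in the order asked, and still so for the second after the job is handed in, with the robot touching nothing.
It also fails if it takes over 72 s, if anything falls off the work surface, if the arm or the gripper's body presses on something with over 40 N, if the wrist force passes 120 N, or if a joint passes its speed limit or range.

## Working session

There is one attempt and no reset: what is moved stays moved. The work goes in short steps, Python scripts to look and compute and a tool call to move; the robot and the scene stay as the last step left them, time stands still between calls to the robot, and variables do not carry over. Pictures are saved under pics/ and viewed, about 8 in all and at most 12, crops included, and the job is handed in when it is done.

Besides the shell and the picture viewer there is one more tool, called after "Emit:" by a JSON object that holds its "fn" and its "kwargs", one argument or row to a line. arm_command: Moves the arm, as the interface text tells. Its arguments: {"type":"object","properties":{"deltas":{"type":"array","items":{"type":"array","items":{"type":"number"}}},"newtons":{"type":"number"}},"required":["deltas"]}

```bash
mkdir -p pics
cat > h.py <<'E'
from bench import *
import numpy as np, cv2
def cal(n):
    c=get_calibration(n); f=200/np.tan(np.radians(c['fovy']/2)); return f,c['cx'],c['cy'],np.array(c['world_from_camera']),c
def ray(n,u,v):
    f,cx,cy,T,_=cal(n); d=T[:3,:3]@np.array([(u-cx)/f,-(v-cy)/f,-1]); return T[:3,3],d
def atz(n,u,v,z):
    o,d=ray(n,u,v); return o+d*(z-o[2])/d[2]
def proj(n,p):
    f,cx,cy,T,_=cal(n); q=T[:3,:3].T@(np.array(p)-T[:3,3]); return cx+f*q[0]/-q[2], cy-f*q[1]/-q[2]
def save(im,p): cv2.imwrite(p,im[:,:,::-1])
E
python3 - <<'E'
from h import *
s=state();print(s)
for n in('top','side'):
    print(get_calibration(n)); im=capture(n); save(im,f'pics/{n}0.png')
    for q in('rod','bead','cradle','rack','cup','paint_pot','block'):
        print(n,q,[(np.round(d['box'],1).tolist(),round(d['confidence'],2)) for d in masks_of(n,q)])
E
```

```text
{'time_s': 0.0, 'joint_pos': array([ 5.34523895e+01,  9.11462688e+00,  9.15728552e+01,  4.08198311e-04,
        7.94229486e+01, -1.20364771e+01]), 'joint_vel': array([-0.00612329, -0.09170156, -0.0212428 ,  0.01821625, -0.04382478,
        0.01148236]), 'joint_efforts': array([-1.36819704e-03, -3.96012676e+01, -3.31417143e+01, -3.75813215e-04,
        8.70446675e-03,  1.05518133e-06]), 'position': array([0.23820846, 0.52271141, 0.24929152]), 'tcp_rot': array([[-9.09879892e-01,  4.14870163e-01, -1.15336204e-03],
       [ 4.14871565e-01,  9.09878673e-01, -1.54421297e-03],
       [ 4.08771634e-04, -1.88354544e-03, -9.99998143e-01]]), 'wrist_force': array([-0.46009957, -0.23068266, -0.60121474]), 'wrist_torque': array([ 0.01132752,  0.0173411 , -0.00358251]), 'finger_gap': 0.08559235680285661}
{'fovy': 51.98849206933282, 'cx': 319.22181553081475, 'cy': 202.26751808283623, 'world_from_camera': array([[-1.64087042e-02,  9.90096922e-01, -1.39423240e-01,
         1.98264548e-01],
       [-9.99863420e-01, -1.65236157e-02,  3.33388580e-04,
        -3.42280530e-02],
       [-1.97368902e-03,  1.
[... 701 characters left out ...]
om_camera': array([[ 0.87001375,  0.28991966, -0.39877646, -0.22599674],
       [-0.49278599,  0.48604075, -0.72175228, -1.12611075],
       [-0.01542856,  0.82444586,  0.56573048,  0.92301877],
       [ 0.        ,  0.        ,  0.        ,  1.        ]])}
side rod [([363.3, 214.1, 38.6, 43.8], 0.87)]
side bead [([303.6, 149.8, 11.8, 12.3], 0.67)]
side cradle [([302.6, 156.6, 27.3, 20.4], 0.62)]
side rack [([355.8, 221.2, 38.6, 50.9], 0.64), ([242.2, 181.8, 23.6, 35.2], 0.55), ([341.1, 188.4, 27.6, 20.9], 0.51)]
side cup [([271.6, 164.1, 24.8, 22.7], 0.59)]
side paint_pot [([301.4, 156.8, 26.1, 22.2], 0.37), ([273.4, 166.4, 20.8, 22.9], 0.33)]
side block [([341.2, 189.3, 28.0, 17.0], 0.54)]
```

View pics/top0.png

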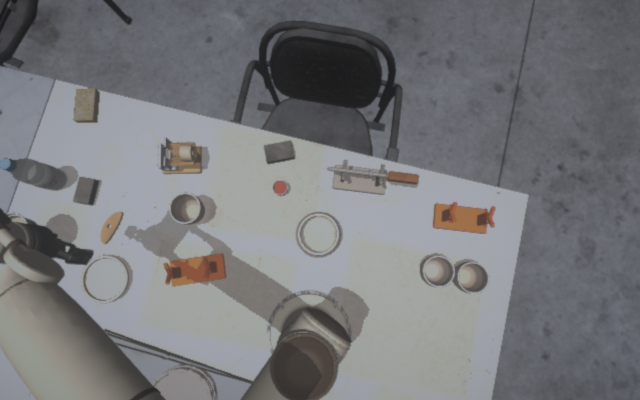

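View pics/side0.png

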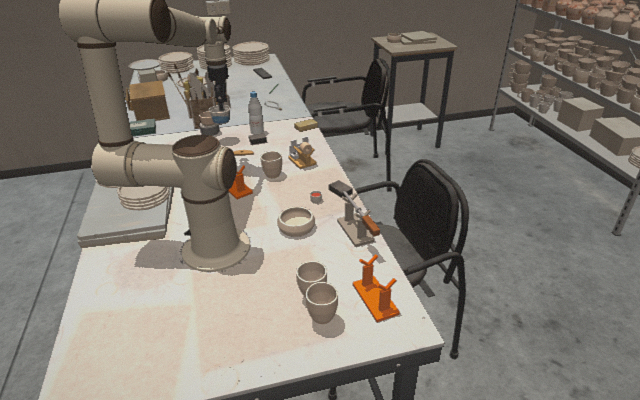

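Top view: the grey rack is at (358,178) with the rod in it, handle to the right at (403,178). Orange look-alike racks are at (195,270) and (463,218). The cradle with the bead is at (183,157) and the cup at (186,209). The rack fits because it is grey and holds the rod. I'll confirm in one enlarged crop.

Run:
```python
from h import *
def crop(p,u,v,w,h,W,H):
    im=cv2.imread(p)[v:v+h,u:u+w]; return cv2.resize(im,(W,H),interpolation=cv2.INTER_CUBIC)
a=crop('pics/top0.png',155,133,60,45,400,300);b=crop('pics/top0.png',320,140,104,78,400,300)
c=crop('pics/side0.png',280,130,48,36,400,300);d=crop('pics/side0.png',324,176,80,75,400,300)
cv2.imwrite('pics/crop1.png',np.vstack([np.hstack([a,b]),np.hstack([c,d])]))
# rough positions
T=masks_of
print('handle end/tip z=.1', atz('top',418,179,.1),atz('top',328,169,.1))
print('bead',atz('top',185.6,154.9,.09),'rack foot',atz('top',358,180,.01),'cup',atz('top',186,209,.05),'pot',atz('top',281,188,.015),'block',atz('top',279,152,.02))
for n in('top',):
    m=T(n,'rod')[0]['region']; v,u=np.nonzero(m); P=np.array([atz(n,a,b,.1) for a,b in zip(u,v)])
    c=P.mean(0); _,_,V=np.linalg.svd(P-c); print('rod axis',V[0],c,(P-c)@V[0]@[1] if 0 else [((P-c)@V[0]).min(),((P-c)@V[0]).max()])
```

```text
handle end/tip z=.1 [ 0.40723956 -0.29819141  0.1       ] [ 0.43842506 -0.05948619  0.1       ]
bead [0.4861798 0.3252249 0.09     ] rack foot [ 0.42476088 -0.14741551  0.01      ] cup [0.3435866  0.33296803 0.05      ] pot [0.40419197 0.07410029 0.015     ] block [0.5088438  0.07904401 0.02      ]
rod axis [ 1.35235267e-01  9.90813516e-01 -1.47089259e-17] [ 0.4192478  -0.20644106  0.1       ] [np.float64(-0.09299465456316632), np.float64(0.14554822681285717)]
```

View pics/crop1.png

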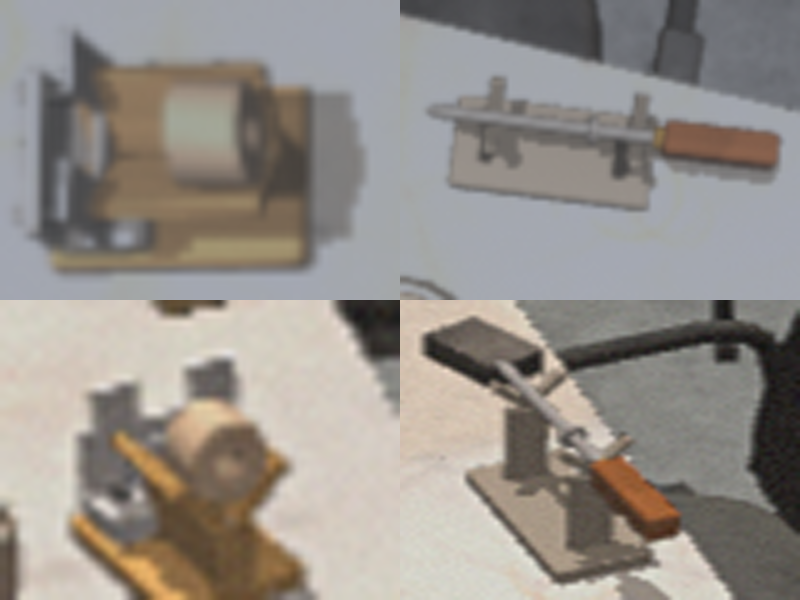

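Confirmed: the grey rack holds the steel rod, with its red handle toward world −y. The bead lies in the cradle with the slotted plate on its left (+y) side, so the rod enters from −y. Next I fit silhouettes to get precise poses.

```bash
cat > fit.py <<'E'
from h import *
from scipy.optimize import minimize
S=8
def cyl(x0,x1,r,r1=None,n=24):
    r1=r if r1 is None else r1; a=np.linspace(0,2*np.pi,n,endpoint=False)
    return np.array([[x,q*np.cos(t),q*np.sin(t)] for x,q in((x0,r),(x1,r1)) for t in a])
def box(x0,x1,h): return np.array([[x,a,b] for x in(x0,x1) for a in(-h,h) for b in(-h,h)])
HANDLE=[box(-.04,.04,.012)]
ROD=HANDLE+[cyl(.04,.046,.009),cyl(.046,.195,.005),cyl(.085,.091,.010),cyl(.195,.205,.005,.002)]
BEAD=[cyl(-.015,.015,.022)]
def render(n,parts,x,y,z,yaw,pitch,win):
    f,cx,cy,T,_=cal(n) if n not in C else C[n]; C[n]=(f,cx,cy,T,_)
    u0,v0,w,h=win; im=np.zeros((h*S,w*S),np.uint8)
    c,s=np.cos(yaw),np.sin(yaw); cp,sp=np.cos(pitch),np.sin(pitch)
    R=np.array([[c,-s,0],[s,c,0],[0,0,1]])@np.array([[cp,0,-sp],[0,1,0],[sp,0,cp]])
    for P in parts:
        q=(P@R.T+[x,y,z]-T[:3,3])@T[:3,:3]; u=cx+f*q[:,0]/-q[:,2]; v=cy-f*q[:,1]/-q[:,2]
        p=np.stack([(u-u0+.5)*S-.5,(v-v0+.5)*S-.5],1)
        cv2.fillConvexPoly(im,cv2.convexHull(np.round(p*16).astype(np.int32)),255,shift=4)
    return cv2.resize(im,(w,h),interpolation=cv2.INTER_AREA)/255.
C={}
def fit(views,parts,p0,free=(0,1,3),pitch=0.):
    """views: list (cam, mask); p=[x,y,z,yaw]"""
    p0=np.array(p0,float); V=[]
    for n,m in views:
        v,u=np.nonzero(m); V.append((n,m,(u.min()-6,v.min()-6,np.ptp(u)+13,np.ptp(v)+13)))
    sc=np.array([.004,.004,.004,.03])[list(free)]
    def cost(d):
        p=p0.copy(); p[list(free)]+=d*sc; e=0
        for n,m,w in V:
            r=render(n,parts,*p,pitch,w); e+=((r-m[w[1]:w[1]+w[3],w[0]:w[0]+w[2]])**2).sum()
        return e
    k=len(free); best=None
    for _ in range(3):
        st=np.zeros(k) if best is None else best.x
        best=minimize(cost,st,method='Nelder-Mead',options=dict(initial_simplex=np.vstack([st]+[st+np.eye(k)[i]*1.0 for i in range(k)]),maxiter=150,xatol=.01))
    p=p0.copy(); p[list(free)]+=best.x*sc; return p,best.fun
E
cat > run.py <<'E'
from fit import *
M={}
for n in('top','side'):
    capture(n)
    for q in('rod','bead'):
        M[n,q]=masks_of(n,q)[0]['region'].astype(float)
for vs in(('top',),('side',),('top','side')):
    pr,e=fit([(n,M[n,'rod']) for n in vs],ROD,[.415,-.257,.1,1.435]); print(vs,'rod',pr.round(4),round(e,1),[M[n,'rod'].sum() for n in vs])
    pb,e=fit([(n,M[n,'bead']) for n in vs],BEAD,[.485,.325,.08,1.45],free=(0,1)); print(vs,'bead',pb.round(4),round(e,1),[M[n,'bead'].sum() for n in vs])
# handle alone by colour, top
im=capture('top').astype(float); m=np.zeros(im.shape[:2]); m[165:195,380:425]=(im[...,0]>1.45*im[...,2])[165:195,380:425]
print('handle',fit([('top',m)],HANDLE,[.415,-.257,.1,1.435]),m.sum())
E
python3 run.py
```

```text
Traceback (most recent call last):
  File "run.py", line 6, in <module>
    M[n,q]=masks_of(n,q)[0]['region'].astype(float)
           ~~~~~~~~~~~~~^^^
IndexError: list index out of range
```

```bash
cat >> fit.py <<'E'
def mask(n,q,near=None):
    for _ in range(5):
        capture(n); L=masks_of(n,q)
        if near is not None: L=[d for d in L if np.hypot(d['box'][0]-near[0],d['box'][1]-near[1])<25]
        if L: return L[0]['region'].astype(float)
    print('no mask',n,q)
E
sed -i "s/^    capture(n)$//; s/masks_of(n,q)\[0\]\['region'\].astype(float)/mask(n,q)/" run.py
cat >> run.py <<'E'
pc=masks_of('top','cradle'); capture('top')
for d in masks_of('top','cradle')[:1]:
    v,u=np.nonzero(d['region']); print('cradle minrect',cv2.minAreaRect(np.stack([u,v],1).astype(np.float32)))
E
python3 run.py
```

```text
('top',) rod [ 0.412  -0.2579  0.1     1.4296] 30.2 [np.float64(570.0)]
('top',) bead [0.4951 0.3221 0.08   1.45  ] 61.8 [np.float64(177.0)]
('side',) rod [ 0.4137 -0.2554  0.1     1.4403] 77.5 [np.float64(272.0)]
('side',) bead [0.4942 0.3253 0.08   1.45  ] 6.6 [np.float64(124.0)]
('top', 'side') rod [ 0.4122 -0.2572  0.1     1.4295] 110.8 [np.float64(570.0), np.float64(272.0)]
('top', 'side') bead [0.4953 0.3258 0.08   1.45  ] 69.9 [np.float64(177.0), np.float64(124.0)]
handle (array([ 0.41330354, -0.25502913,  0.1       ,  1.50346379]), np.float64(90.23876970396002)) 240.0
cradle minrect ((182.5, 158.0), (32.0, 39.0), 90.0)
```

Emit:
{"fn": "arm_command", "kwargs": {
  "deltas": [
    [0,0,0,0,0,0.183,70],
    [0,0,0,0,0,0.183,70],
    [0,0,0,0,0,0.183,70],
    [0,0,0,0,0,0.183,70],
    [0,0,0,0,0,0.183,70]
  ],
  "newtons": 40
}}

```text
time_s: 2.28
position: [0.2386, 0.5232, 0.2503]
tcp_rot: [[-0.22, 0.975, -0.0], [0.975, 0.22, -0.0], [-0.0, -0.0, -1.0]]
wrist_force: [0.2, -0.5, -0.9]
finger_gap: 0.07
```

Emit:
{"fn": "arm_command", "kwargs": {
  "deltas": [
    [0,0,0,0,0,0.185,70],
    [0,0,0,0,0,0.185,70],
    [-0.92,0.35,0,0,0,0,70],
    [-0.92,0.35,0,0,0,0,70],
    [-0.92,0.35,0,0,0,0,70]
  ]
}}

```text
time_s: 2.9
position: [0.2711, 0.3778, 0.2503]
tcp_rot: [[0.141, 0.99, 0.0], [0.99, -0.141, 0.0], [0.0, 0.0, -1.0]]
wrist_force: [0.2, -0.5, 0.5]
finger_gap: 0.0701
```

Emit:
{"fn": "arm_command", "kwargs": {
  "deltas": [
    [-0.92,0.35,0,0,0,0,70],
    [-0.92,0.35,0,0,0,0,70],
    [-0.92,0.35,0,0,0,0,70],
    [-0.92,0.35,0,0,0,0,70],
    [-0.92,0.35,0,0,0,0,70]
  ]
}}

```text
time_s: 3.52
position: [0.3252, 0.1376, 0.2506]
tcp_rot: [[0.141, 0.99, 0.001], [0.99, -0.141, 0.0], [0.0, 0.001, -1.0]]
wrist_force: [0.6, 0.2, 1.0]
finger_gap: 0.07
```

Emit:
{"fn": "arm_command", "kwargs": {
  "deltas": [
    [-0.92,0.35,0,0,0,0,70],
    [-0.92,0.35,0,0,0,0,70],
    [-0.92,0.35,0,0,0,0,70],
    [-0.92,0.35,0,0,0,0,70],
    [-0.92,0.35,0,0,0,0,70]
  ]
}}

```text
time_s: 4.15
position: [0.3793, -0.1028, 0.2506]
tcp_rot: [[0.142, 0.99, 0.001], [0.99, -0.142, -0.0], [-0.0, 0.001, -1.0]]
wrist_force: [0.6, 0.0, -0.3]
finger_gap: 0.0695
```

```bash
cat >> h.py <<'E'
from scipy.spatial.transform import Rotation as Ro
def pose(yaw,pitch=0.):
    """tool x along rod; pitch = tip up, rad"""
    x=np.array([np.cos(yaw)*np.cos(pitch),np.sin(yaw)*np.cos(pitch),np.sin(pitch)]); y=np.array([np.sin(yaw),-np.cos(yaw),0]); return np.stack([x,y,np.cross(x,y)],1)
def go(p,yaw,pitch=0.):
    s=state(); R=s['tcp_rot']; D=pose(yaw,pitch)
    print('t',round(s['time_s'],2),'pos',s['position'].round(4),'F',s['wrist_force'].round(1),'gap',round(s['finger_gap']*1e3,1))
    print('shift units (tool)',(R.T@(np.array(p)-s['position'])/.05).round(3),'turn',Ro.from_matrix(R.T@D).as_rotvec().round(4))
E
python3 -c "
from h import *
go([.4134,-.2472,.2],1.4296)"
```

```text
t 4.15 pos [ 0.3793 -0.1028  0.2506] F [ 0.6  0.  -0.3] gap 69.5
shift units (tool) [-2.761  1.084  1.014] turn [ 0.0011  0.0003 -0.0014]
```

Emit:
{"fn": "arm_command", "kwargs": {
  "deltas": [
    [-0.92,0.36,0,0,0,0,60],
    [-0.92,0.36,0,0,0,0,60],
    [-0.92,0.364,0.1,0,0,0,60],
    [0,0,0.3,0,0,0,60],
    [0,0,0.6,0,0,0,60]
  ],
  "newtons": 20
}}

```text
time_s: 4.78
position: [0.4137, -0.2456, 0.2004]
tcp_rot: [[0.142, 0.99, 0.002], [0.99, -0.142, -0.001], [-0.001, 0.002, -1.0]]
wrist_force: [0.3, 0.6, -0.7]
finger_gap: 0.0599
```

Emit:
{"fn": "arm_command", "kwargs": {
  "deltas": [
    [0,0,0.7,0,0,0,60],
    [0,0,0.6,0,0,0,60],
    [0,0,0.4,0,0,0,60],
    [0,0,0.3,0,0,0,45],
    [0,0,0,0,0,0,32]
  ]
}}

```text
time_s: 5.4
position: [0.4126, -0.2441, 0.0993]
tcp_rot: [[0.141, 0.99, -0.002], [0.99, -0.141, 0.002], [0.002, -0.002, -1.0]]
wrist_force: [1.2, 0.3, 0.2]
finger_gap: 0.0322
```

```bash
python3 -c "
from fit import *
go([.4134,-.2472,.1],1.4296)
im=capture('top'); im2=capture('side')
a=cv2.resize(im[140:210,340:440],(560,392),interpolation=cv2.INTER_CUBIC); b=cv2.resize(im2[150:250,330:430],(392,392),interpolation=cv2.INTER_CUBIC)
save(np.hstack([a[:,:400],b]),'pics/g1.png')"
```

```text
t 5.4 pos [ 0.4126 -0.2441  0.0993] F [1.2 0.3 0.2] gap 32.2
shift units (tool) [-0.059  0.025 -0.014] turn [-0.002  -0.0016 -0.0003]
```

View pics/g1.png

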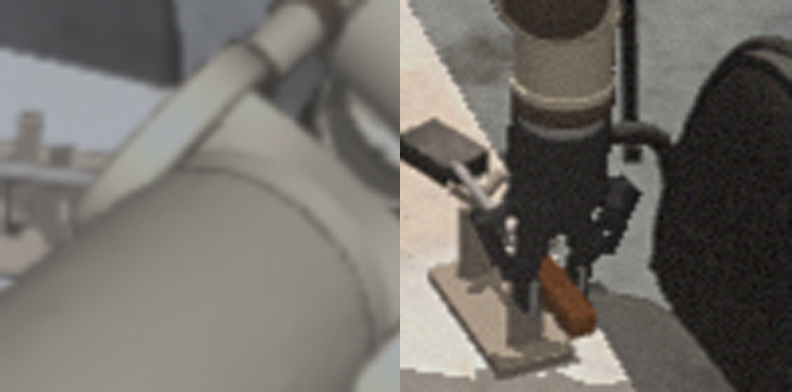

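The side view shows the fingers straddling the handle. Closing gently.

Emit:
{"fn": "arm_command", "kwargs": {
  "deltas": [
    [0,0,0,0,0,0,29],
    [0,0,0,0,0,0,27],
    [0,0,0,0,0,0,25.5],
    [0,0,0,0,0,0,25],
    [0,0,0,0,0,0,25]
  ],
  "newtons": 20
}}

```text
time_s: 6.12
position: [0.4134, -0.2455, 0.1005]
tcp_rot: [[0.142, 0.99, 0.0], [0.99, -0.142, -0.0], [-0.0, 0.001, -1.0]]
wrist_force: [0.0, 0.8, 1.1]
finger_gap: 0.0249
```

Emit:
{"fn": "arm_command", "kwargs": {
  "deltas": [
    [0,0,0,0,0,0,24.5],
    [0,0,0,0,0,0,24],
    [0,0,0,0,0,0,23],
    [0,0,0,0,0,0,22],
    [0,0,0,0,0,0,20]
  ]
}}

```text
time_s: 6.75
position: [0.4136, -0.2456, 0.1006]
tcp_rot: [[0.142, 0.99, 0.001], [0.99, -0.142, -0.001], [-0.0, 0.001, -1.0]]
wrist_force: [3.8, -1.1, 1.6]
finger_gap: 0.0239
```

Emit:
{"fn": "arm_command", "kwargs": {
  "deltas": [
    [0,0.01,0,0,0,0,18],
    [0,0,0,0,0,0,15],
    [0,0,0,0,0,0,10],
    [0,0,0,0,0,0,10],
    [0,0,0,0,0,0,10]
  ],
  "newtons": 80
}}

```text
time_s: 7.38
position: [0.4138, -0.2455, 0.1005]
tcp_rot: [[0.141, 0.99, 0.0], [0.99, -0.141, -0.0], [-0.0, 0.0, -1.0]]
wrist_force: [1.3, -1.4, 3.9]
finger_gap: 0.0231
```

```bash
python3 -c "
from h import *
for _ in range(3):
  s=state();print(s['position'].round(5),s['wrist_force'].round(2),s['wrist_torque'].round(3),s['tcp_rot'].round(4).tolist(),s['finger_gap'])
  capture('side')"
```

```text
[ 0.41378 -0.24554  0.10047] [ 1.32 -1.42  3.87] [-0.075 -0.134 -0.045] [[0.1415, 0.9899, 0.0], [0.9899, -0.1415, -0.0003], [-0.0003, 0.0001, -1.0]] 0.023125126844535517
[ 0.41379 -0.24555  0.10048] [ 1.61 -1.37  4.93] [-0.053 -0.196 -0.041] [[0.1415, 0.9899, 0.0001], [0.9899, -0.1415, -0.0003], [-0.0003, 0.0001, -1.0]] 0.022391029877081376
[ 0.4138  -0.24555  0.10049] [ 1.12 -2.46  5.44] [-0.016 -0.17  -0.087] [[0.1415, 0.9899, 0.0001], [0.9899, -0.1415, -0.0004], [-0.0003, 0.0001, -1.0]] 0.023093734542985876
```

Emit:
{"fn": "arm_command", "kwargs": {
  "deltas": [
    [0,0,-0.2,0,0,0,10],
    [0,0,-0.4,0,0,0,10],
    [0,0,-0.5,0,0,0,10],
    [0,0,-0.5,0,0,0,10],
    [0,0,-0.4,0,0,0,10]
  ],
  "newtons": 100
}}

```text
time_s: 8.15
position: [0.413, -0.2447, 0.2006]
tcp_rot: [[0.141, 0.99, -0.002], [0.99, -0.141, 0.001], [0.001, -0.002, -1.0]]
wrist_force: [0.8, -0.3, -1.3]
finger_gap: 0.0227
```

Emit:
{"fn": "arm_command", "kwargs": {
  "deltas": [
    [0,0,0,0,0,-0.075,10],
    [0,0,0,0,0,-0.074,10],
    [0.5,0.2,0,0,0,0,10],
    [0.9,0.25,0,0,0,0,10],
    [0.9,0.25,0,0,0,0,10]
  ]
}}

```text
time_s: 8.78
position: [0.4471, -0.1284, 0.1995]
tcp_rot: [[-0.006, 1.0, -0.003], [1.0, 0.006, 0.001], [0.001, -0.003, -1.0]]
wrist_force: [0.5, -0.1, -0.4]
finger_gap: 0.0224
```

Emit:
{"fn": "arm_command", "kwargs": {
  "deltas": [
    [0.9,0.25,0,0,0,0,10],
    [0.9,0.25,0,0,0,0,10],
    [0.9,0.25,0,0,0,0,10],
    [0.8,0.2,0,0,0,0,10],
    [0.4,0.02,0,0,0,0,10]
  ]
}}

```text
time_s: 9.4
position: [0.494, 0.0673, 0.1994]
tcp_rot: [[-0.009, 1.0, -0.003], [1.0, 0.009, 0.0], [0.0, -0.003, -1.0]]
wrist_force: [-0.6, -0.0, -2.0]
finger_gap: 0.0225
```

```bash
python3 -c "
from h import *
go([.495,.077,.2],np.radians(90.4))
im=capture('top'); im2=capture('side')
save(im,'pics/t2.png')
a=cv2.resize(im[90:250,120:320],(500,400),interpolation=cv2.INTER_CUBIC); b=cv2.resize(im2[80:230,250:362],(299,400),interpolation=cv2.INTER_CUBIC)
save(np.hstack([a,b]),'pics/g2.png')"
```

```text
t 9.4 pos [0.494  0.0673 0.1994] F [-0.6 -0.  -2. ] gap 22.5
shift units (tool) [ 0.194  0.022 -0.011] turn [-0.0032 -0.0004  0.0024]
```

View pics/g2.png

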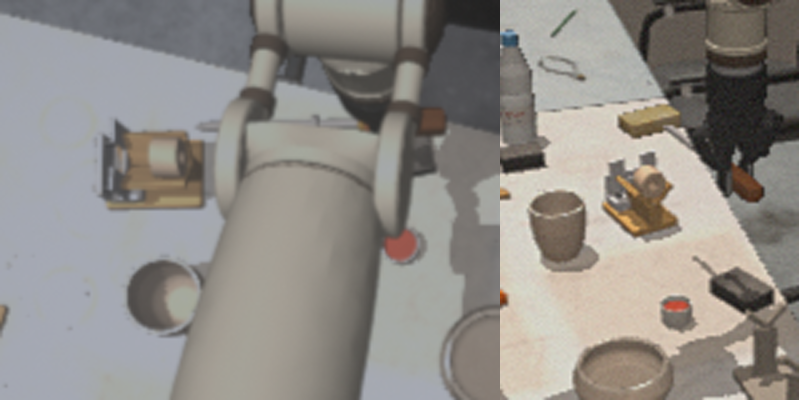

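Emit:
{"fn": "arm_command", "kwargs": {
  "deltas": [
    [0,0.0,0.4,0,0,0,10],
    [0,0.0,0.6,0,0,0,10],
    [0,0,0.6,0,0,0,10],
    [0,0,0.5,0,0,0,10],
    [0,0,0.28,0,0,0,10]
  ]
}}

```text
time_s: 10.12
position: [0.4935, 0.0646, 0.0796]
tcp_rot: [[-0.006, 1.0, -0.004], [1.0, 0.006, 0.0], [0.0, -0.004, -1.0]]
wrist_force: [-0.1, 0.1, -1.3]
finger_gap: 0.0222
```

```bash
cat > m.py <<'E'
from fit import *
import sys
go([.495,.077,.0805],np.radians(90.4))
s=state(); x0=s['tcp_rot'][:,0]; t=s['position']; o=t-x0*.0118; yaw=np.arctan2(x0[1],x0[0])
print('o',o.round(4),'yaw',yaw.round(4))
for n in('top','side'):
    im=capture(n); save(im,f'pics/{n}_m.png'); C.clear()
    tip=proj(n,o+x0*.205); nk=proj(n,o+x0*.15); b=proj(n,[.495,.3255,.08]); print(n,'tip',np.round(tip,1),'mid',np.round(nk,1),'bead',np.round(b,1))
    bm=mask(n,'bead',b)
    if bm is not None: print('  bead fit',fit([(n,bm)],BEAD,[.495,.3255,.08,np.pi/2],free=(0,1)), bm.sum())
a=cv2.imread('pics/top_m.png')[130:190,155:235]; b=cv2.imread('pics/side_m.png')[130:190,280:360]
cv2.imwrite('pics/%s.png'%sys.argv[1],np.hstack([cv2.resize(i,(400,300),interpolation=cv2.INTER_CUBIC) for i in(a,b)]))
E
python3 m.py m1
```

```text
t 10.12 pos [0.4935 0.0646 0.0796] F [-0.1  0.1 -1.3] gap 22.2
shift units (tool) [ 0.247  0.032 -0.019] turn [-0.0037 -0.     -0.0005]
o [0.4936 0.0528 0.0796] yaw 1.5773
top tip [211.5 153.3] mid [231.6 152.8] bead [186.8 152.7]
  bead fit (array([0.46070446, 0.32913116, 0.08      , 1.57079633]), np.float64(422.76201460976546)) 580.0
side tip [312.5 154.5] mid [319.4 160.3] bead [305.2 147.4]
  bead fit (array([0.49563027, 0.32431593, 0.08      , 1.57079633]), np.float64(13.507543252595156)) 104.0
```

View pics/m1.png

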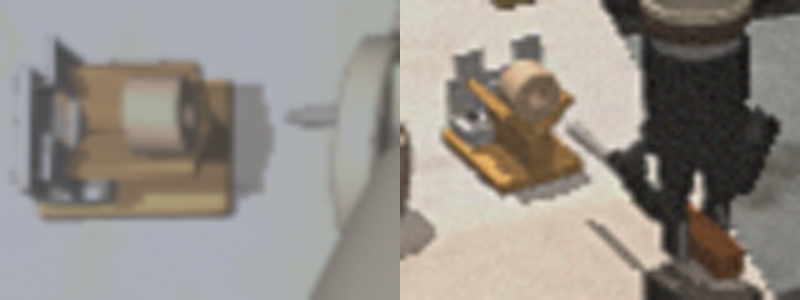

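```bash
cat > ov.py <<'E'
from fit import *
import sys
def overlay(path,n,parts,pose6,win,k,col,img=None):
    u0,v0,w,h=win
    if img is None: img=cv2.resize(cv2.imread(path)[v0:v0+h,u0:u0+w],(w*k,h*k),interpolation=cv2.INTER_CUBIC)
    f,cx,cy,T,_=cal(n); x,y,z,yaw=pose6; c,s=np.cos(yaw),np.sin(yaw); R=np.array([[c,-s,0],[s,c,0],[0,0,1]])
    for P in parts:
        for Q in (P[:len(P)//2],P[len(P)//2:]):
            q=(Q@R.T+[x,y,z]-T[:3,3])@T[:3,:3]; u=cx+f*q[:,0]/-q[:,2]; v=cy-f*q[:,1]/-q[:,2]
            cv2.polylines(img,[np.round(np.stack([(u-u0+.5)*k,(v-v0+.5)*k],1)).astype(np.int32)],True,col,1)
    return img
if __name__=='__main__':
    TR=[np.array([[x,a*s,-.002+0*a] for x in(-.028,.052) for s in(-1,1) for a in(.02,)])]
    BB=BEAD+[cyl(-.015,.015,.0075)]
    ims=[]
    for n,win,k in(('top',(160,135,60,40),13),('side',(285,130,40,40),10)):
        p=f'pics/{n}_m.png'
        i=overlay(p,n,BB,[.495,.3255,.08,np.pi/2],win,k,(255,0,0)); 
        i=overlay(p,n,[cyl(.15,.195,.005),cyl(.195,.205,.005,.002)],[.4936,.0528,.0796,1.5773],win,k,(0,0,255),i); ims.append(cv2.resize(i,(int(i.shape[1]*300/i.shape[0]),300),interpolation=cv2.INTER_AREA))
    out=np.hstack(ims); print(out.shape); cv2.imwrite('pics/ov1.png',out)
E
python3 ov.py
```

```text
(300, 750, 3)
```

View pics/ov1.png

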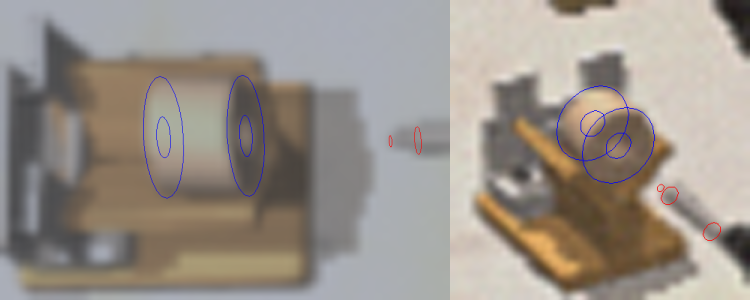

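The top view with overlay puts the bead at x≈0.495 and the rod axis about 1.5–2.5 mm low in x. In the same frame the bore shows at about (193,153) and the tip at about (212,153). Correcting, then settling.

Emit:
{"fn": "arm_command", "kwargs": {
  "deltas": [
    [0.1,0.04,0,0,0,0.004,10],
    [0.1,0,0,0,0,0,10],
    [0.1,0,0,0,0,0,10],
    [0,0,0,0,0,0,10],
    [0,0,0,0,0,0,10]
  ]
}}

```text
time_s: 11.15
position: [0.497, 0.0803, 0.0813]
tcp_rot: [[-0.003, 1.0, -0.0], [1.0, 0.003, -0.0], [-0.0, -0.0, -1.0]]
wrist_force: [0.3, -0.3, -2.4]
finger_gap: 0.0227
```

Run:
```python
from fit import *
s=state();x0=s['tcp_rot'][:,0]; print(s['position'].round(4),s['tcp_rot'].round(4).tolist(),s['wrist_force'].round(2)); o=s['position']-.0118*x0; print('tip',(o+.205*x0).round(4))
# rod tip line from intensities in the top picture: rod dark vs light table; column-wise centroid
im=capture('top').astype(float).sum(2); save(capture('top'),'pics/top_n.png')
for u in range(200,222):
    c=im[145:163,u]; bg=np.median(np.r_[im[143:147,u],im[160:164,u]]); w=np.clip(np.abs(c-bg)-25,0,None)
    v=145+(w*np.arange(18)).sum()/max(w.sum(),1); P=atz('top',u,v,.08); print(u,round(w.sum()),round(v,2),P[:2].round(4), 'pred x', round(o[0]+x0[0]/x0[1]*(P[1]-o[1]),4))
```

```text
[0.497  0.0803 0.0813] [[-0.0032, 1.0, -0.0001], [1.0, 0.0032, -0.0001], [-0.0001, -0.0001, -1.0]] [ 0.34 -0.28 -2.44]
tip [0.4964 0.2735 0.0813]
200 903 154.73 [0.4887 0.2892] pred x 0.4963
201 725 152.97 [0.4935 0.2866] pred x 0.4963
202 491 153.42 [0.4922 0.2838] pred x 0.4963
203 465 153.38 [0.4923 0.2811] pred x 0.4963
204 460 153.18 [0.4928 0.2783] pred x 0.4963
205 454 153.14 [0.4929 0.2756] pred x 0.4964
206 462 153.55 [0.4917 0.2728] pred x 0.4964
207 562 155.0 [0.4876 0.27  ] pred x 0.4964
208 772 155.65 [0.4857 0.2672] pred x 0.4964
209 650 154.49 [0.4889 0.2646] pred x 0.4964
210 348 151.65 [0.4968 0.262 ] pred x 0.4964
211 354 151.66 [0.4968 0.2593] pred x 0.4964
212 340 151.69 [0.4967 0.2565] pred x 0.4964
213 302 151.72 [0.4965 0.2538] pred x 0.4964
214 258 152.22 [0.4951 0.251 ] pred x 0.4964
215 149 151.44 [0.4972 0.2483] pred x 0.4964
216 16 145.69 [0.5134 0.2459] pred x 0.4965
217 0 145.0 [0.5153 0.2432] pred x 0.4965
218 0 145.0 [0.5152 0.2404] pred x 0.4965
219 0 145.0 [0.5152 0.2377] pred x 0.4965
220 0 145.0 [0.5151 0.2349] pred x 0.4965
221 0 145.0 [0.5151 0.2322] pred x 0.4965
```

Run:
```python
from h import *
im=cv2.imread('pics/top_n.png').astype(int)
print('rows 141..165; saturation-like R-B and sum')
for u in(181,183,185,187):
    c=im[141:166,u-1:u+2].mean(1); print(u,'RB',(c[:,2]-c[:,0]).round().astype(int).tolist()); print('   S',c.sum(1).round().astype(int).tolist())
for v in(150,153,156):
    c=im[v-1:v+2,172:200].mean(0); print('row',v,'RB',(c[:,2]-c[:,0]).round().astype(int).tolist()); print('   S',c.sum(1).round().astype(int).tolist())
for x in(.494,.495,.496):
    T=cal('top')[3]; d=np.array([x,.3255,.08])-T[:3,3]; n=np.cross(d,[0,1,0]); n/=np.linalg.norm(n)
    print(x,[np.round(proj('top',np.array([x,.3255,.08])+s*.022*n),2).tolist() for s in(-1,1)])
```

```text
rows 141..165; saturation-like R-B and sum
181 RB [1, 14, 38, 42, 35, 32, 28, 21, 16, 12, 10, 13, 17, 21, 27, 30, 29, 28, 26, 31, 41, 46, 51, 49, 47]
   S [497, 436, 345, 349, 378, 427, 457, 478, 489, 497, 501, 497, 489, 478, 459, 432, 408, 374, 339, 317, 335, 356, 386, 369, 357]
183 RB [-2, 11, 37, 39, 29, 29, 27, 21, 17, 13, 10, 12, 15, 19, 26, 29, 28, 24, 19, 21, 35, 46, 51, 49, 45]
   S [502, 440, 346, 345, 375, 434, 461, 479, 490, 498, 502, 501, 494, 484, 468, 449, 422, 382, 337, 297, 317, 358, 390, 364, 349]
185 RB [-6, 11, 38, 40, 30, 29, 27, 22, 18, 14, 11, 11, 14, 18, 25, 29, 29, 25, 20, 18, 31, 45, 51, 48, 44]
   S [502, 434, 349, 345, 372, 428, 460, 476, 488, 498, 501, 502, 498, 486, 471, 452, 425, 385, 339, 288, 295, 355, 390, 360, 341]
187 RB [-7, 15, 41, 39, 27, 28, 28, 23, 19, 15, 13, 12, 13, 17, 23, 28, 29, 25, 21, 17, 29, 45, 51, 48, 43]
   S [491, 397, 355, 344, 368, 424, 457, 475, 485, 495, 499, 499, 499, 489, 472, 455, 429, 389, 342, 286, 287, 353, 391, 358, 335]
row 150 RB [46, 50, 50, 50, 50, 49, 46, 31, 14, 13, 13, 14, 14, 14, 15, 16, 16, 16, 16, 11, 12, 12, 17, 26, 28, 39, 42, 40]
   S [355, 369, 370, 370, 371, 371, 381, 429, 493, 498, 497, 497, 496, 495, 495, 494, 490, 459, 353, 257, 262, 252, 247, 261, 267, 315, 322, 315]
row 153 RB [39, 48, 49, 49, 50, 49, 47, 34, 18, 16, 16, 15, 15, 14, 14, 14, 14, 15, 14, 14, 20, 17, 14, 25, 25, 22, 28, 33]
   S [328, 363, 368, 368, 369, 370, 380, 426, 483, 490, 491, 493, 495, 496, 496, 496, 494, 463, 360, 287, 330, 307, 251, 263, 256, 246, 268, 289]
row 156 RB [29, 38, 40, 42, 43, 43, 42, 37, 30, 28, 27, 28, 27, 28, 27, 27, 27, 26, 23, 12, 9, 10, 15, 24, 23, 15, 13, 13]
   S [292, 318, 326, 331, 338, 339, 341, 364, 413, 440, 445, 446, 448, 450, 450, 452, 453, 445, 394, 271, 243, 243, 248, 271, 250, 220, 209, 211]
0.494 [[187.22, 161.12], [186.31, 144.93]]
0.495 [[187.23, 160.77], [186.32, 144.57]]
0.496 [[187.25, 160.41], [186.33, 144.22]]
```

Run:
```python
from h import *
im=cv2.imread('pics/top_n.png').astype(int).sum(2)
print(im[143:164,189:198])
for x in(.494,.495,.496): print(x,np.round(proj('top',[x,.3105,.08]),2))
for i in range(3): print(state()['position'].round(4)); capture('side')
```

```text
[[362 363 362 361 347 347 451 519 526]
 [342 340 330 330 332 326 415 511 524]
 [361 342 296 293 335 336 389 486 496]
 [415 375 269 250 277 270 299 385 397]
 [444 386 255 229 238 244 255 305 320]
 [453 377 251 226 234 245 251 277 309]
 [459 367 248 230 233 247 263 276 316]
 [457 346 251 252 242 244 260 266 320]
 [460 347 272 303 280 251 261 258 308]
 [464 356 290 336 307 251 258 250 273]
 [464 357 293 345 317 250 261 252 240]
 [462 367 277 310 298 251 270 265 226]
 [458 388 262 263 265 253 281 267 225]
 [450 402 266 233 235 249 277 252 222]
 [428 392 284 233 230 241 256 231 213]
 [390 371 304 240 232 241 243 213 211]
 [345 341 310 245 236 244 236 216 214]
 [289 287 279 256 253 247 218 214 212]
 [287 288 290 296 285 251 217 220 222]
 [358 359 359 357 330 249 244 258 260]
 [398 399 400 394 357 265 296 314 315]]
0.494 [192.25 152.95]
0.495 [192.26 152.6 ]
0.496 [192.27 152.24]
[0.497  0.0801 0.0813]
[0.497  0.0801 0.0813]
[0.497  0.0801 0.0813]
```

Emit:
{"fn": "arm_command", "kwargs": {
  "deltas": [
    [0,-0.042,0.016,0,0,0,10],
    [0,0,0,0,0,0,10],
    [0.2,0,0,0,0,0,10],
    [0.2,0,0,0,0,0,10],
    [0,0,0,0,0,0,10]
  ]
}}

```text
time_s: 12.02
position: [0.4948, 0.1012, 0.0805]
tcp_rot: [[-0.005, 1.0, -0.0], [1.0, 0.005, 0.0], [0.0, -0.0, -1.0]]
wrist_force: [-0.0, 0.5, -1.0]
finger_gap: 0.0229
```

Emit:
{"fn": "arm_command", "kwargs": {
  "deltas": [
    [0.1,0,0,0,0,0,10],
    [0.1,0,0,0,0,0,10],
    [0.1,0,0,0,0,0,10],
    [0.1,0,0,0,0,0,10],
    [0,0,0,0,0,0,10]
  ]
}}

```text
time_s: 12.65
position: [0.4948, 0.1205, 0.0805]
tcp_rot: [[-0.003, 1.0, -0.0], [1.0, 0.003, 0.0], [0.0, -0.0, -1.0]]
wrist_force: [-0.3, 1.2, -1.0]
finger_gap: 0.0224
```

Emit:
{"fn": "arm_command", "kwargs": {
  "deltas": [
    [0.06,0,0,0,0,0,10],
    [0.06,0,0,0,0,0,10],
    [0.06,0,0,0,0,0,10],
    [0.06,0,0,0,0,0,10],
    [0,0,0,0,0,0,10]
  ]
}}

```text
time_s: 13.28
position: [0.4947, 0.1324, 0.0805]
tcp_rot: [[-0.003, 1.0, -0.0], [1.0, 0.003, 0.0], [0.0, -0.0, -1.0]]
wrist_force: [-0.1, 1.0, -1.3]
finger_gap: 0.0228
```

Run:
```python
from h import *
s=state(); print(s['position'].round(4),s['wrist_force'].round(2),s['wrist_torque'].round(3))
a=capture('top');b=capture('side'); save(a,'pics/top_i.png')
save(np.hstack([cv2.resize(a[130:175,160:220],(400,300),interpolation=cv2.INTER_CUBIC),cv2.resize(b[125:170,285:345],(400,300),interpolation=cv2.INTER_CUBIC)]),'pics/i1.png')
```

```text
[0.4947 0.1324 0.0805] [-0.08  0.95 -1.34] [-0.097 -0.011 -0.006]
```

View pics/i1.png

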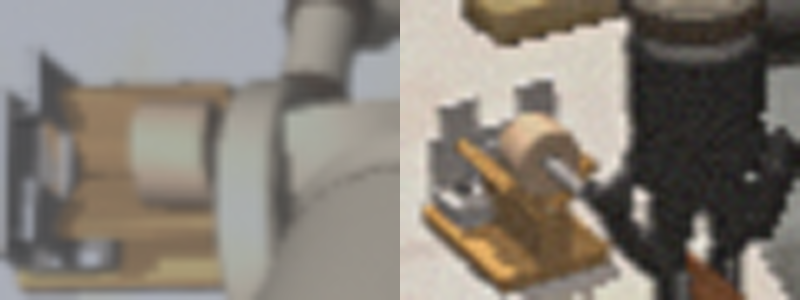

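Emit:
{"fn": "arm_command", "kwargs": {
  "deltas": [
    [0.12,0,0,0,0,0,10],
    [0.2,0,0,0,0,0,10],
    [0.2,0,0,0,0,0,10],
    [0.2,0,0,0,0,0,10],
    [0.2,0,0,0,0,0,10]
  ]
}}

```text
time_s: 14.0
position: [0.4946, 0.1791, 0.0805]
tcp_rot: [[-0.003, 1.0, 0.0], [1.0, 0.003, 0.0], [0.0, 0.0, -1.0]]
wrist_force: [0.3, -1.0, -0.9]
finger_gap: 0.0223
```

Emit:
{"fn": "arm_command", "kwargs": {
  "deltas": [
    [0.2,0,0,0,0,0,10],
    [0.2,0,0,0,0,0,10],
    [0.2,0,0,0,0,0,10],
    [0.1,0,0,0,0,0,10],
    [0,0,0,0,0,0,10]
  ]
}}

```text
time_s: 14.62
position: [0.4945, 0.2135, 0.0805]
tcp_rot: [[-0.004, 1.0, 0.0], [1.0, 0.004, -0.0], [-0.0, 0.0, -1.0]]
wrist_force: [0.4, 0.1, -0.2]
finger_gap: 0.023
```

```bash
cat > st.py <<'E'
from h import *
s=state(); print(round(s['time_s'],2),s['position'].round(4),'yaw',np.degrees(np.arctan2(s['tcp_rot'][1,0],s['tcp_rot'][0,0])).round(2),s['wrist_force'].round(2),s['wrist_torque'].round(3))
a=capture('top').astype(int)
for v in(149,150,151): 
    c=a[v-1:v+2,165:200].mean(0); print('RB',(c[:,0]-c[:,2]).round().astype(int).tolist())
E
python3 st.py
```

```text
14.62 [0.4945 0.2135 0.0805] yaw 90.2 [ 0.43  0.14 -0.25] [-0.055 -0.029  0.012]
RB [7, 4, 4, 4, 6, 8, 9, 11, 12, 14, 15, 15, 15, 15, 14, 14, 14, 14, 14, 14, 14, 14, 14, 14, 14, 14, 14, 15, 15, 14, 15, 14, 15, 15, 15]
RB [6, 5, 4, 5, 7, 8, 9, 11, 12, 14, 15, 15, 15, 15, 14, 14, 14, 14, 14, 14, 14, 14, 14, 15, 15, 15, 15, 15, 15, 15, 15, 14, 14, 14, 14]
RB [6, 5, 5, 6, 7, 7, 9, 10, 12, 13, 14, 15, 15, 15, 15, 15, 15, 15, 15, 15, 15, 15, 15, 15, 15, 15, 15, 16, 15, 15, 15, 14, 14, 14, 14]
```

Emit:
{"fn": "arm_command", "kwargs": {
  "deltas": [
    [0.1,0,0,0,0,0,10],
    [0.1,0,0,0,0,0,10],
    [0.1,0,0,0,0,0,10],
    [0.06,0,0,0,0,0,10],
    [0,0,0,0,0,0,10]
  ]
}}

```text
time_s: 15.3
position: [0.4944, 0.2314, 0.0805]
tcp_rot: [[-0.003, 1.0, 0.0], [1.0, 0.003, -0.0], [-0.0, 0.0, -1.0]]
wrist_force: [0.4, -0.2, -1.8]
finger_gap: 0.0226
```

Emit:
{"fn": "arm_command", "kwargs": {
  "deltas": [
    [0.02,0,0,0,0,0,10],
    [0.02,0,0,0,0,0,10],
    [0.02,0,0,0,0,0,10],
    [0,0,0,0,0,0,10],
    [0,0,0,0,0,0,10]
  ]
}}

```text
time_s: 15.92
position: [0.4944, 0.2343, 0.0805]
tcp_rot: [[-0.003, 1.0, -0.0], [1.0, 0.003, 0.0], [0.0, -0.0, -1.0]]
wrist_force: [1.1, -0.7, -0.5]
finger_gap: 0.0225
```

Emit:
{"fn": "arm_command", "kwargs": {
  "deltas": [
    [0.02,0,0,0,0,0,10],
    [0.02,0,0,0,0,0,10],
    [0.02,0,0,0,0,0,10],
    [0,0,0,0,0,0,10],
    [0,0,0,0,0,0,10]
  ]
}}

```text
time_s: 16.55
position: [0.4945, 0.2373, 0.0805]
tcp_rot: [[-0.003, 1.0, 0.0], [1.0, 0.003, 0.0], [0.0, 0.0, -1.0]]
wrist_force: [-1.6, -0.2, -1.7]
finger_gap: 0.0219
```

Run:
```python
from h import *
s=state(); print(s['position'].round(4),s['wrist_force'].round(2))
b=capture('side')
for d in masks_of('side','bead'): print(d['box'],d['confidence'])
y=.3255+np.array([0,.01,.02]); print([np.round(proj('side',[.4945,k,.08]),1).tolist() for k in y])
```

```text
[0.4945 0.2373 0.0805] [-1.64 -0.18 -1.74]
[[305.1, 147.4], [303.9, 146.5], [302.8, 145.5]]
```

Emit:
{"fn": "arm_command", "kwargs": {
  "deltas": [
    [0.02,0,0,0,0,0,10],
    [0.02,0,0,0,0,0,10],
    [0.01,0,0,0,0,0,10],
    [0,0,0,0,0,0,10],
    [0,0,0,0,0,0,10]
  ]
}}

```text
time_s: 17.27
position: [0.4944, 0.2398, 0.0805]
tcp_rot: [[-0.003, 1.0, -0.0], [1.0, 0.003, 0.0], [0.0, -0.0, -1.0]]
wrist_force: [0.9, -0.3, -1.3]
finger_gap: 0.0226
```

Emit:
{"fn": "arm_command", "kwargs": {
  "deltas": [
    [0.02,0,0,0,0,0,10],
    [0.02,0,0,0,0,0,10],
    [0.01,0,0,0,0,0,10],
    [0,0,0,0,0,0,10],
    [0,0,0,0,0,0,10]
  ]
}}

```text
time_s: 17.9
position: [0.4944, 0.2423, 0.0805]
tcp_rot: [[-0.003, 1.0, 0.0], [1.0, 0.003, 0.0], [0.0, 0.0, -1.0]]
wrist_force: [0.1, -0.2, -0.8]
finger_gap: 0.0223
```

Emit:
{"fn": "arm_command", "kwargs": {
  "deltas": [
    [0.02,0,0,0,0,0,10],
    [0.02,0,0,0,0,0,10],
    [0.02,0,0,0,0,0,10],
    [0,0,0,0,0,0,10],
    [0,0,0,0,0,0,10]
  ]
}}

```text
time_s: 18.52
position: [0.4944, 0.2453, 0.0804]
tcp_rot: [[-0.003, 1.0, -0.0], [1.0, 0.003, 0.0], [0.0, -0.0, -1.0]]
wrist_force: [0.2, 0.3, -1.2]
finger_gap: 0.0227
```

Emit:
{"fn": "arm_command", "kwargs": {
  "deltas": [
    [0.02,0,0,0,0,0,10],
    [0.02,0,0,0,0,0,10],
    [0.02,0,0,0,0,0,10],
    [0,0,0,0,0,0,10],
    [0,0,0,0,0,0,10]
  ]
}}

```text
time_s: 19.15
position: [0.4944, 0.2483, 0.0805]
tcp_rot: [[-0.003, 1.0, 0.0], [1.0, 0.003, 0.0], [0.0, 0.0, -1.0]]
wrist_force: [-0.8, 1.0, -0.9]
finger_gap: 0.0227
```

Emit:
{"fn": "arm_command", "kwargs": {
  "deltas": [
    [0.02,0,0,0,0,0,10],
    [0.02,0,0,0,0,0,10],
    [0.02,0,0,0,0,0,10],
    [0,0,0,0,0,0,10],
    [0,0,0,0,0,0,10]
  ]
}}

```text
time_s: 19.77
position: [0.4944, 0.2513, 0.0805]
tcp_rot: [[-0.003, 1.0, -0.0], [1.0, 0.003, 0.0], [0.0, -0.0, -1.0]]
wrist_force: [0.3, -0.6, -0.3]
finger_gap: 0.0225
```

Run:
```python
from h import *
s=state(); print(s['position'].round(4),s['wrist_force'].round(2))
b=capture('side'); a=capture('top')
save(np.hstack([cv2.resize(b[125:170,280:330],(444,400),interpolation=cv2.INTER_CUBIC),cv2.resize(a[130:175,150:190],(356,400),interpolation=cv2.INTER_CUBIC)]),'pics/i2.png')
```

```text
[0.4944 0.2513 0.0805] [ 0.33 -0.57 -0.28]
```

View pics/i2.png

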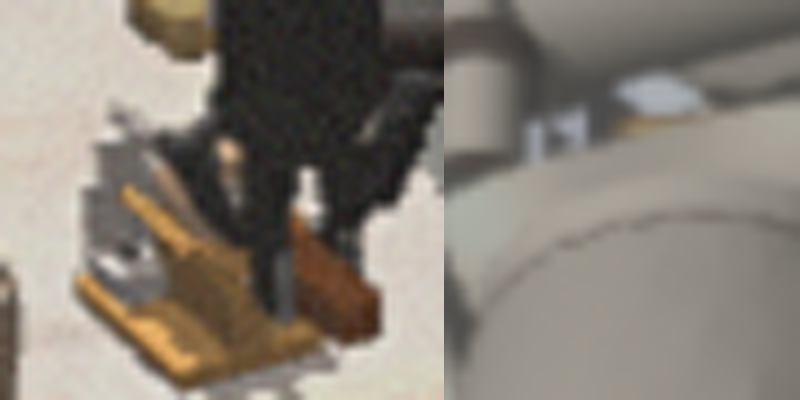

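The side view shows the rod through the bead, the tip past the plate, and the bead close to the plate. Feeling on in small steps.

Emit:
{"fn": "arm_command", "kwargs": {
  "deltas": [
    [0.02,0,0,0,0,0,10],
    [0.02,0,0,0,0,0,10],
    [0.01,0,0,0,0,0,10],
    [0,0,0,0,0,0,10],
    [0,0,0,0,0,0,10]
  ]
}}

```text
time_s: 20.5
position: [0.4944, 0.2538, 0.0805]
tcp_rot: [[-0.003, 1.0, -0.0], [1.0, 0.003, 0.0], [0.0, -0.0, -1.0]]
wrist_force: [-0.0, -0.2, -1.6]
finger_gap: 0.0226
```

Emit:
{"fn": "arm_command", "kwargs": {
  "deltas": [
    [0.02,0,0,0,0,0,10],
    [0.02,0,0,0,0,0,10],
    [0.01,0,0,0,0,0,10],
    [0,0,0,0,0,0,10],
    [0,0,0,0,0,0,10]
  ]
}}

```text
time_s: 21.12
position: [0.4944, 0.2563, 0.0805]
tcp_rot: [[-0.003, 1.0, 0.0], [1.0, 0.003, 0.0], [0.0, 0.0, -1.0]]
wrist_force: [0.0, -0.2, -0.1]
finger_gap: 0.0227
```

Emit:
{"fn": "arm_command", "kwargs": {
  "deltas": [
    [0.02,0,0,0,0,0,10],
    [0.02,0,0,0,0,0,10],
    [0.01,0,0,0,0,0,10],
    [0,0,0,0,0,0,10],
    [0,0,0,0,0,0,10]
  ]
}}

```text
time_s: 21.75
position: [0.4944, 0.2588, 0.0805]
tcp_rot: [[-0.003, 1.0, -0.0], [1.0, 0.003, 0.0], [0.0, -0.0, -1.0]]
wrist_force: [-0.3, -0.0, -1.1]
finger_gap: 0.0225
```

Emit:
{"fn": "arm_command", "kwargs": {
  "deltas": [
    [0.02,0,0,0,0,0,10],
    [0.02,0,0,0,0,0,10],
    [0.01,0,0,0,0,0,10],
    [0,0,0,0,0,0,10],
    [0,0,0,0,0,0,10]
  ]
}}

```text
time_s: 22.38
position: [0.4944, 0.2613, 0.0805]
tcp_rot: [[-0.003, 1.0, 0.0], [1.0, 0.003, 0.0], [0.0, 0.0, -1.0]]
wrist_force: [0.9, 0.5, -1.7]
finger_gap: 0.0231
```

Emit:
{"fn": "arm_command", "kwargs": {
  "deltas": [
    [0.02,0,0,0,0,0,10],
    [0.02,0,0,0,0,0,10],
    [0.01,0,0,0,0,0,10],
    [0,0,0,0,0,0,10],
    [0,0,0,0,0,0,10]
  ]
}}

```text
time_s: 23.0
position: [0.4944, 0.2638, 0.0805]
tcp_rot: [[-0.003, 1.0, -0.0], [1.0, 0.003, 0.0], [0.0, -0.0, -1.0]]
wrist_force: [0.1, 0.7, -0.9]
finger_gap: 0.0225
```

Emit:
{"fn": "arm_command", "kwargs": {
  "deltas": [
    [0.02,0,0,0,0,0,10],
    [0.02,0,0,0,0,0,10],
    [0.01,0,0,0,0,0,10],
    [0,0,0,0,0,0,10],
    [0,0,0,0,0,0,10]
  ]
}}

```text
time_s: 23.62
position: [0.4943, 0.2663, 0.0805]
tcp_rot: [[-0.003, 1.0, -0.0], [1.0, 0.003, 0.0], [0.0, -0.0, -1.0]]
wrist_force: [0.2, -0.3, -0.9]
finger_gap: 0.0224
```

Emit:
{"fn": "arm_command", "kwargs": {
  "deltas": [
    [0.02,0,0,0,0,0,10],
    [0.02,0,0,0,0,0,10],
    [0.01,0,0,0,0,0,10],
    [0,0,0,0,0,0,10],
    [0,0,0,0,0,0,10]
  ]
}}

```text
time_s: 24.25
position: [0.4944, 0.2686, 0.0805]
tcp_rot: [[-0.003, 1.0, -0.0], [1.0, 0.003, -0.0], [-0.0, -0.0, -1.0]]
wrist_force: [0.8, -2.1, -0.6]
finger_gap: 0.0224
```

Emit:
{"fn": "arm_command", "kwargs": {
  "deltas": [
    [0.01,0,0,0,0,0,10],
    [0.01,0,0,0,0,0,10],
    [0,0,0,0,0,0,10],
    [0,0,0,0,0,0,10],
    [0,0,0,0,0,0,10]
  ]
}}

```text
time_s: 24.88
position: [0.4944, 0.2695, 0.0805]
tcp_rot: [[-0.003, 1.0, 0.0], [1.0, 0.003, -0.0], [-0.0, 0.0, -1.0]]
wrist_force: [0.9, -4.1, -0.5]
finger_gap: 0.0227
```

Emit:
{"fn": "arm_command", "kwargs": {
  "deltas": [
    [0.016,0,0,0,0,0,10],
    [0.016,0,0,0,0,0,10],
    [0,0,0,0,0,0,10],
    [0,0,0,0,0,0,10],
    [0,0,0,0,0,0,10]
  ]
}}

```text
time_s: 25.5
position: [0.4944, 0.2707, 0.0805]
tcp_rot: [[-0.003, 1.0, -0.0], [1.0, 0.003, -0.001], [-0.001, -0.0, -1.0]]
wrist_force: [0.1, -7.1, 0.2]
finger_gap: 0.0227
```

Run:
```python
from h import *
for i in range(4):
    s=state(); print(s['position'].round(5),s['wrist_force'].round(2)); capture('side')
```

```text
[0.49442 0.2707  0.08049] [ 0.11 -7.09  0.19]
[0.49439 0.27071 0.08048] [ 0.22 -7.54 -1.18]
[0.4944  0.27071 0.08049] [-0.34 -6.94  0.15]
[0.4944  0.27073 0.08051] [ 0.63 -7.44  0.17]
```

Emit:
{"fn": "arm_command", "kwargs": {
  "deltas": [
    [0.026,0,0,0,0,0,10],
    [0,0,0,0,0,0,10],
    [0,0,0,0,0,0,10],
    [0,0,0,0,0,0,10],
    [0,0,0,0,0,0,10]
  ]
}}

```text
time_s: 26.32
position: [0.4944, 0.2715, 0.0805]
tcp_rot: [[-0.003, 1.0, -0.0], [1.0, 0.003, -0.002], [-0.002, -0.0, -1.0]]
wrist_force: [0.1, -8.7, 1.0]
finger_gap: 0.0227
```

Run:
```python
from h import *
for i in range(3):
    s=state(); print(s['position'].round(5),s['wrist_force'].round(2)); capture('side')
```

```text
[0.49441 0.27153 0.08049] [ 0.13 -8.68  1.03]
[0.49441 0.27158 0.0805 ] [ 0.92 -8.9   0.17]
[0.49441 0.27157 0.08049] [-0.22 -8.94  0.09]
```

Emit:
{"fn": "arm_command", "kwargs": {
  "deltas": [
    [0.018,0,0,0,0,0,10],
    [0,0,0,0,0,0,10],
    [0,0,0,0,0,0,10],
    [0,0,0,0,0,0,10],
    [0,0,0,0,0,0,10]
  ]
}}

```text
time_s: 27.1
position: [0.4944, 0.272, 0.0805]
tcp_rot: [[-0.003, 1.0, -0.001], [1.0, 0.003, -0.003], [-0.003, -0.001, -1.0]]
wrist_force: [-0.6, -10.7, 0.6]
finger_gap: 0.0226
```

Run:
```python
from h import *
for i in range(3):
    s=state(); print(s['position'].round(5),s['wrist_force'].round(2)); capture('side')
```

```text
[0.49443 0.27203 0.08049] [ -0.57 -10.66   0.6 ]
[0.49445 0.27205 0.08052] [  0.31 -10.38   0.98]
[0.49438 0.27205 0.08048] [  0.44 -10.98   1.36]
```

Emit:
{"fn": "arm_command", "kwargs": {
  "deltas": [
    [-0.04,0,0,0,0,0,10],
    [-0.05,0,0,0,0,0,10],
    [-0.04,0,0,0,0,0,10],
    [0,0,0,0,0,0,10],
    [0,0,0,0,0,0,10]
  ]
}}

```text
time_s: 27.88
position: [0.4943, 0.2675, 0.0806]
tcp_rot: [[-0.003, 1.0, 0.0], [1.0, 0.003, 0.001], [0.001, 0.0, -1.0]]
wrist_force: [-0.6, -0.1, -2.4]
finger_gap: 0.0225
```

Emit:
{"fn": "arm_command", "kwargs": {
  "deltas": [
    [0,0,-0.03,0,0,0,10],
    [0,0,-0.05,0,0.01,0,10],
    [0,0,-0.05,0,0.02,0,10],
    [0,0,-0.08,0,0.02,0,10],
    [0,0,-0.08,0,0.02,0,10]
  ]
}}

```text
time_s: 28.5
position: [0.4944, 0.2665, 0.0953]
tcp_rot: [[-0.003, 1.0, -0.0], [0.997, 0.003, 0.071], [0.071, 0.0, -0.997]]
wrist_force: [-1.2, -0.1, -2.7]
finger_gap: 0.0225
```

Run:
```python
from h import *
s=state(); print(s['position'].round(4),s['wrist_force'].round(2),s['wrist_torque'].round(3))
a=capture('top');b=capture('side')
save(np.hstack([cv2.resize(b[115:175,270:330],(400,400),interpolation=cv2.INTER_CUBIC),cv2.resize(a[110:190,140:220],(400,400),interpolation=cv2.INTER_CUBIC)]),'pics/l1.png')
```

```text
[0.4944 0.2665 0.0953] [-1.19 -0.13 -2.68] [-0.272 -0.014 -0.013]
```

View pics/l1.png

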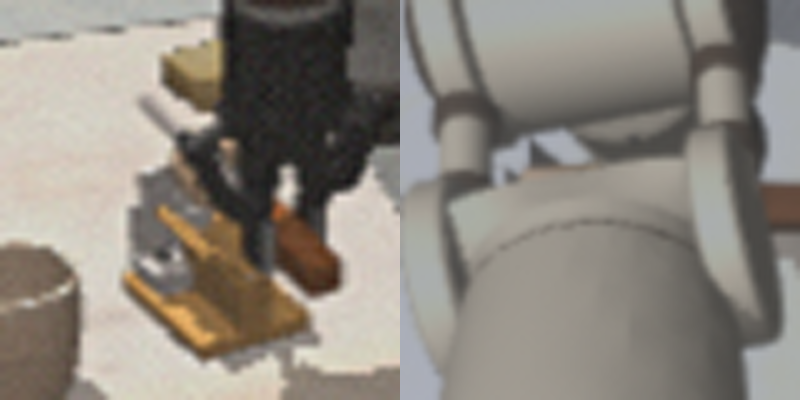

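The bead hangs on the rod, seen at about (298,140) in the side picture, clear of the trough. Lifting on with a bit more tip-up.

Emit:
{"fn": "arm_command", "kwargs": {
  "deltas": [
    [0,0,-0.2,0,0.02,0,10],
    [0,0,-0.4,0,0.02,0,10],
    [0,0,-0.5,0,0.02,0,10],
    [0,0,-0.6,0,0.02,0,10],
    [0,0,-0.4,0,0.02,0,10]
  ]
}}

```text
time_s: 29.22
position: [0.4954, 0.2545, 0.2023]
tcp_rot: [[-0.004, 1.0, 0.003], [0.985, 0.003, 0.171], [0.171, 0.004, -0.985]]
wrist_force: [0.2, -0.4, -1.4]
finger_gap: 0.0227
```

Emit:
{"fn": "arm_command", "kwargs": {
  "deltas": [
    [-0.1,0,0,0,0,0,10],
    [-0.2,0,0.03,0,0,0,10],
    [-0.3,0,0.05,0,0,0,10],
    [-0.4,0,0.07,0,0,0,10],
    [-0.5,0,0.08,0,0,0,10]
  ]
}}

```text
time_s: 29.85
position: [0.4938, 0.1815, 0.1737]
tcp_rot: [[-0.003, 1.0, -0.003], [0.986, 0.003, 0.169], [0.169, -0.002, -0.986]]
wrist_force: [0.5, -0.7, -1.5]
finger_gap: 0.0226
```

Emit:
{"fn": "arm_command", "kwargs": {
  "deltas": [
    [-0.5,0,-0.08,0,0,0,10],
    [-0.5,0,-0.08,0,0,0,10],
    [-0.4,0,-0.07,0,0,0,10],
    [-0.2,0,-0.03,0,0,0,10],
    [-0.1,0,0,0,0,0,10]
  ]
}}

```text
time_s: 30.48
position: [0.4946, 0.0961, 0.173]
tcp_rot: [[-0.002, 1.0, -0.001], [0.986, 0.002, 0.169], [0.169, -0.001, -0.986]]
wrist_force: [-0.4, 0.6, -1.6]
finger_gap: 0.0222
```

Run:
```python
from h import *
s=state(); print(s['wrist_force'].round(2),s['wrist_torque'].round(3)); go([.4138,-.2455,.21],np.radians(81.86),.17)
a=capture('top');b=capture('side')
for n in('top','side'): print(n,[(np.round(d['box'],1).tolist(),round(d['confidence'],2)) for d in masks_of(n,'bead')])
save(np.hstack([cv2.resize(b[100:200,260:360],(400,400),interpolation=cv2.INTER_CUBIC),cv2.resize(a[110:190,170:250],(400,400),interpolation=cv2.INTER_CUBIC)]),'pics/l2.png')
```

```text
[-0.36  0.6  -1.56] [-0.229 -0.012 -0.058]
t 30.48 pos [0.4946 0.0961 0.173 ] F [-0.4  0.6 -1.6] gap 22.2
shift units (tool) [-6.605 -1.631 -1.884] turn [-0.0254 -0.0002  0.1421]
top []
side [([305.9, 155.1, 27.9, 22.8], 0.73), ([318.2, 137.4, 11.2, 13.6], 0.64)]
```

View pics/l2.png

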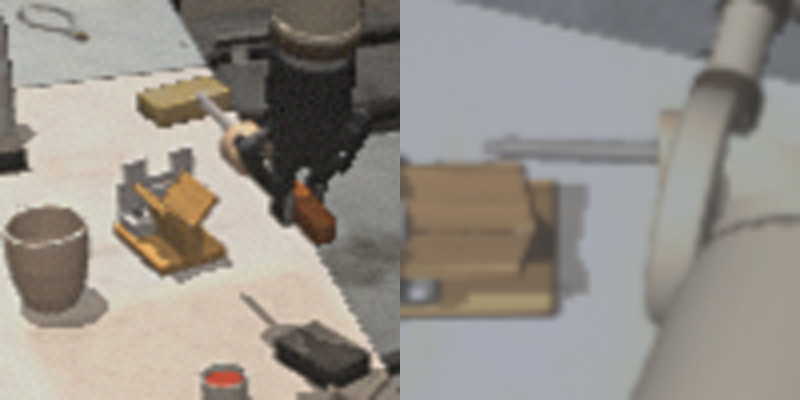

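Emit:
{"fn": "arm_command", "kwargs": {
  "deltas": [
    [0,0,-0.2,-0.006,0,0.035,10],
    [0,0,-0.3,-0.007,0,0.036,10],
    [0,0,-0.2,-0.006,0,0.036,10],
    [0,0,-0.1,-0.006,0,0.035,10],
    [0,0,0,0,0,0,10]
  ]
}}

```text
time_s: 31.3
position: [0.4947, 0.0897, 0.2136]
tcp_rot: [[0.139, 0.99, 0.025], [0.976, -0.141, 0.167], [0.169, 0.001, -0.986]]
wrist_force: [-0.0, -1.1, -2.4]
finger_gap: 0.0224
```

```bash
python3 -c "
from h import *
go([.4138,-.2455,.21],np.radians(81.86),.17)"
```

```text
t 31.3 pos [0.4947 0.0897 0.2136] F [-0.  -1.1 -2.4] gap 22.4
shift units (tool) [-6.779 -0.654 -1.092] turn [ 0.0014 -0.      0.0005]
```

Emit:
{"fn": "arm_command", "kwargs": {
  "deltas": [
    [-0.1,-0.01,-0.02,0,0,0,10],
    [-0.2,-0.02,-0.03,0,0,0,10],
    [-0.3,-0.03,-0.05,0,0,0,10],
    [-0.4,-0.04,-0.06,0,0,0,10],
    [-0.5,-0.05,-0.08,0,0,0,10]
  ]
}}

```text
time_s: 31.92
position: [0.476, 0.0144, 0.2121]
tcp_rot: [[0.139, 0.99, 0.024], [0.976, -0.141, 0.167], [0.169, 0.0, -0.986]]
wrist_force: [1.2, -1.0, -2.4]
finger_gap: 0.0229
```

Emit:
{"fn": "arm_command", "kwargs": {
  "deltas": [
    [-0.5,-0.05,-0.08,0,0,0,10],
    [-0.6,-0.06,-0.1,0,0,0,10],
    [-0.6,-0.06,-0.1,0,0,0,10],
    [-0.6,-0.06,-0.1,0,0,0,10],
    [-0.6,-0.06,-0.1,0,0,0,10]
  ]
}}

```text
time_s: 32.55
position: [0.4406, -0.1295, 0.2113]
tcp_rot: [[0.139, 0.99, 0.025], [0.976, -0.141, 0.167], [0.169, 0.001, -0.986]]
wrist_force: [0.2, 0.1, -1.5]
finger_gap: 0.0225
```

Emit:
{"fn": "arm_command", "kwargs": {
  "deltas": [
    [-0.6,-0.06,-0.1,0,0,0,10],
    [-0.6,-0.06,-0.1,0,0,0,10],
    [-0.5,-0.04,-0.08,0,0,0,10],
    [-0.4,-0.03,-0.06,0,0,0,10],
    [-0.28,-0.02,-0.04,0,0,0,10]
  ]
}}

```text
time_s: 33.17
position: [0.4136, -0.2468, 0.2098]
tcp_rot: [[0.139, 0.99, 0.025], [0.976, -0.142, 0.168], [0.169, 0.001, -0.986]]
wrist_force: [0.2, 1.4, -1.8]
finger_gap: 0.0226
```

Emit:
{"fn": "arm_command", "kwargs": {
  "deltas": [
    [0,0,0,0,-0.03,0,10],
    [0,0,0,0,-0.04,0,10],
    [0,0,0,0,-0.04,0,10],
    [0,0,0,0,-0.02,0,10],
    [0,0,0,0,0,0,10]
  ]
}}

```text
time_s: 33.8
position: [0.4143, -0.2449, 0.21]
tcp_rot: [[0.139, 0.99, 0.006], [0.989, -0.139, 0.039], [0.04, 0.001, -0.999]]
wrist_force: [-0.3, 0.6, -1.9]
finger_gap: 0.0224
```

Run:
```python
from fit import *
go([.4138,-.2455,.1505],np.radians(81.86),0)
s=state(); print(s['wrist_force'].round(2),s['wrist_torque'].round(3))
for n in('top','side'):
  capture(n); print(n,[(np.round(d['box'],1).tolist(),round(d['confidence'],2)) for d in masks_of(n,'bead')])
x0=s['tcp_rot'][:,0];o=s['position']-.0118*x0
for n in('top','side'): print(n,'collar',proj(n,o+.091*x0),'bead centre if at collar',proj(n,o+.106*x0))
```

```text
t 33.8 pos [ 0.4143 -0.2449  0.21  ] F [-0.3  0.6 -1.9] gap 22.4
shift units (tool) [-0.06  -0.008  1.189] turn [ 0.0007 -0.0396  0.0022]
[-0.32  0.59 -1.92] [-0.161  0.044 -0.023]
top [([366.1, 157.4, 5.8, 5.5], 0.38)]
side [([362.6, 185.3, 33.4, 42.2], 0.73), ([350.4, 177.9, 6.6, 12.4], 0.56), ([301.2, 156.2, 29.9, 28.3], 0.41)]
top collar (np.float64(373.768721906438), np.float64(163.24123640450722)) bead centre if at collar (np.float64(367.56351612757396), np.float64(162.4321118084834))
side collar (np.float64(358.2558701191055), np.float64(178.44868053912427)) bead centre if at collar (np.float64(356.1699007141197), np.float64(175.91840236858533))
```

Emit:
{"fn": "arm_command", "kwargs": {
  "deltas": [
    [-0.04,-0.01,0.2,0.001,-0.01,0.002,10],
    [-0.03,0,0.4,0,-0.01,0,10],
    [0,0,0.5,0,-0.01,0,10],
    [0,0,0.4,0,-0.01,0,10],
    [0,0,0.2,0,0,0,10]
  ]
}}

```text
time_s: 34.62
position: [0.4125, -0.2465, 0.123]
tcp_rot: [[0.143, 0.99, -0.002], [0.99, -0.143, 0.002], [0.002, -0.003, -1.0]]
wrist_force: [-0.2, -0.6, -1.7]
finger_gap: 0.0223
```

Emit:
{"fn": "arm_command", "kwargs": {
  "deltas": [
    [0,0,0,0,0,0,10],
    [0,0,0,0,0,0,10],
    [0,0,0,0,0,0,10],
    [0,0,0,0,0,0,10],
    [0,0,0,0,0,0,10]
  ]
}}

```text
time_s: 35.25
position: [0.4134, -0.2474, 0.1251]
tcp_rot: [[0.143, 0.99, -0.0], [0.99, -0.143, -0.0], [-0.0, -0.0, -1.0]]
wrist_force: [0.8, -0.3, -0.8]
finger_gap: 0.0225
```

```bash
python3 -c "
from h import *
go([.4138,-.2455,.1005],np.radians(81.86),0)"
```

```text
t 35.25 pos [ 0.4134 -0.2474  0.1251] F [ 0.8 -0.3 -0.8] gap 22.5
shift units (tool) [0.039 0.002 0.491] turn [-0.0001  0.0002 -0.0011]
```

Settled and level, 25 mm above the lay position. Lowering gently.

Emit:
{"fn": "arm_command", "kwargs": {
  "deltas": [
    [0.039,0.002,0.1,0,0,-0.001,10],
    [0,0,0.12,0,0,0,10],
    [0,0,0.1,0,0,0,10],
    [0,0,0.08,0,0,0,10],
    [0,0,0.04,0,0,0,10]
  ]
}}

```text
time_s: 35.88
position: [0.4135, -0.2453, 0.1024]
tcp_rot: [[0.142, 0.99, -0.001], [0.99, -0.142, 0.0], [0.0, -0.001, -1.0]]
wrist_force: [0.0, -0.0, -1.2]
finger_gap: 0.0225
```

Emit:
{"fn": "arm_command", "kwargs": {
  "deltas": [
    [0,0,0.02,0,0,0,10],
    [0,0,0.015,0,0,0,10],
    [0,0,0,0,0,0,10],
    [0,0,0,0,0,0,10],
    [0,0,0,0,0,0,10]
  ]
}}

```text
time_s: 36.5
position: [0.4137, -0.2454, 0.1011]
tcp_rot: [[0.142, 0.99, -0.0], [0.99, -0.142, -0.0], [-0.0, -0.0, -1.0]]
wrist_force: [-0.0, -0.4, -1.9]
finger_gap: 0.0223
```

```bash
python3 -c "
from h import *
go([.4138,-.2455,.1005],np.radians(81.86),0)
for i in range(3): s=state();print(s['wrist_force'].round(2),s['wrist_torque'].round(3));capture('side')
im=capture('side');save(im,'pics/side_p.png')"
```

```text
t 36.5 pos [ 0.4137 -0.2454  0.1011] F [-0.  -0.4 -1.9] gap 22.3
shift units (tool) [-0.002  0.002  0.013] turn [-0.0003  0.0001 -0.    ]
[-0.01 -0.41 -1.85] [-0.145 -0.033  0.014]
[ 0.12  0.65 -2.5 ] [-0.123 -0.024 -0.015]
[ 0.26  0.5  -1.53] [-0.12  -0.023  0.019]
```

Emit:
{"fn": "arm_command", "kwargs": {
  "deltas": [
    [0,0,0.01,0,0,0,10],
    [0,0,0.006,0,0,0,10],
    [0,0,0,0,0,0,10],
    [0,0,0,0,0,0,10],
    [0,0,0,0,0,0,10]
  ]
}}

```text
time_s: 37.33
position: [0.4139, -0.2455, 0.1006]
tcp_rot: [[0.142, 0.99, 0.0], [0.99, -0.142, -0.0], [-0.0, 0.0, -1.0]]
wrist_force: [0.1, 1.2, 4.9]
finger_gap: 0.0224
```

```bash
python3 -c "
from h import *
for i in range(4): s=state();print(s['position'].round(4),s['wrist_force'].round(2),s['wrist_torque'].round(3));capture('side')"
```

```text
[ 0.4139 -0.2455  0.1006] [0.06 1.17 4.9 ] [ 0.267 -0.051  0.049]
[ 0.4139 -0.2455  0.1006] [0.89 0.67 4.91] [ 0.257 -0.    -0.034]
[ 0.4139 -0.2455  0.1006] [0.43 0.51 4.12] [ 0.349 -0.052  0.048]
[ 0.4139 -0.2455  0.1006] [-0.55  0.24  4.45] [ 0.275 -0.107 -0.028]
```

Seated: about 6.5 N from the forks at the same TCP pose as at the pick-up. Releasing slowly.

Emit:
{"fn": "arm_command", "kwargs": {
  "deltas": [
    [0,0,0,0,0,0,20],
    [0,0,0,0,0,0,22],
    [0,0,0,0,0,0,24],
    [0,0,0,0,0,0,25],
    [0,0,0,0,0,0,27]
  ],
  "newtons": 20
}}

```text
time_s: 38.15
position: [0.4132, -0.2451, 0.0997]
tcp_rot: [[0.142, 0.99, -0.002], [0.99, -0.142, 0.001], [0.001, -0.002, -1.0]]
wrist_force: [-0.5, -0.3, -0.5]
finger_gap: 0.0268
```

Emit:
{"fn": "arm_command", "kwargs": {
  "deltas": [
    [0,0,0,0,0,0,32],
    [0,0,0,0,0,0,40],
    [0,0,0,0,0,0,50],
    [0,0,0,0,0,0,55],
    [0,0,0,0,0,0,55]
  ]
}}

```text
time_s: 38.78
position: [0.4137, -0.2454, 0.1003]
tcp_rot: [[0.142, 0.99, -0.0], [0.99, -0.142, 0.0], [0.0, -0.0, -1.0]]
wrist_force: [-0.1, -0.1, -0.7]
finger_gap: 0.0551
```

```bash
python3 -c "
from h import *
s=state();print(s['position'].round(4),s['wrist_force'].round(2),s['wrist_torque'].round(3),s['finger_gap'])
for q in('rod','bead'):
  capture('side');print(q,[(np.round(d['box'],1).tolist(),round(d['confidence'],2)) for d in masks_of('side',q)])"
```

```text
[ 0.4137 -0.2454  0.1003] [-0.13 -0.1  -0.7 ] [-0.046  0.005 -0.015] 0.055056818561216664
rod [([360.4, 216.1, 34.9, 42.6], 0.55)]
bead []
```

Released with no contact force. Lifting straight up and swinging aside for a clear look.

Emit:
{"fn": "arm_command", "kwargs": {
  "deltas": [
    [0,0,-0.2,0,0,0,55],
    [0,0,-0.5,0,0,0,55],
    [0,0,-0.8,0,0,0,55],
    [0,0,-0.9,0,0,0,55],
    [0,0,-0.9,0,0,0,55]
  ]
}}

```text
time_s: 39.6
position: [0.4136, -0.2453, 0.2675]
tcp_rot: [[0.142, 0.99, 0.0], [0.99, -0.142, -0.001], [-0.001, 0.0, -1.0]]
wrist_force: [0.7, -0.3, -0.3]
finger_gap: 0.0547
```

Emit:
{"fn": "arm_command", "kwargs": {
  "deltas": [
    [0.6,-0.6,0,0,0,0,55],
    [0.9,-0.4,0,0,0,0,55],
    [0.9,-0.4,0,0,0,0,55],
    [0.9,0,0,0,0,0,55],
    [0.9,0,0,0,0,0,55]
  ]
}}

```text
time_s: 40.22
position: [0.3741, -0.0263, 0.2663]
tcp_rot: [[0.142, 0.99, 0.002], [0.99, -0.142, -0.001], [-0.0, 0.002, -1.0]]
wrist_force: [1.4, -0.4, 0.3]
finger_gap: 0.0548
```

Emit:
{"fn": "arm_command", "kwargs": {
  "deltas": [
    [0.9,0,0,0,0,0,55],
    [0.9,0,0,0,0,0,55],
    [0.9,0,0,0,0,0,55],
    [0.6,0,0,0,0,0,55],
    [0.3,0,0,0,0,0,55]
  ]
}}

```text
time_s: 40.85
position: [0.3997, 0.1518, 0.2659]
tcp_rot: [[0.14, 0.99, 0.0], [0.99, -0.14, 0.0], [0.0, 0.0, -1.0]]
wrist_force: [0.2, -1.0, -0.5]
finger_gap: 0.055
```

Run:
```python
from fit import *
a=capture('top');b=capture('side')
save(np.hstack([cv2.resize(a[140:220,320:424],(400,308),interpolation=cv2.INTER_CUBIC),cv2.resize(b[176:251,324:404],(400,308),interpolation=cv2.INTER_CUBIC)]),'pics/end.png')
m=mask('top','rod'); print(fit([('top',m)],ROD,[.412,-.2572,.1,1.4296]), m.sum())
for n in('top','side'):
  for q in('bead','cup','block','paint_pot'): 
    capture(n); print(n,q,[(np.round(d['box'],1).tolist(),round(d['confidence'],2)) for d in masks_of(n,q)])
print(state()['time_s'],state()['position'])
```

```text
(array([ 0.41144897, -0.25842473,  0.1       ,  1.42513727]), np.float64(76.84121491733949)) 534.0
top bead [([362.1, 175.1, 10.2, 17.1], 0.55)]
top cup [([189.2, 200.6, 22.1, 10.0], 0.49)]
top block [([278.5, 152.6, 31.8, 25.8], 0.58)]
top paint_pot [([282.1, 189.6, 18.2, 18.1], 0.72)]
side bead [([269.9, 166.7, 21.4, 27.8], 0.64)]
side cup []
side block [([341.4, 186.9, 28.5, 17.9], 0.64)]
side paint_pot [([318.1, 194.3, 11.5, 14.2], 0.46)]
41.85 [0.39968513 0.15062352 0.26531487]
```

View pics/end.png

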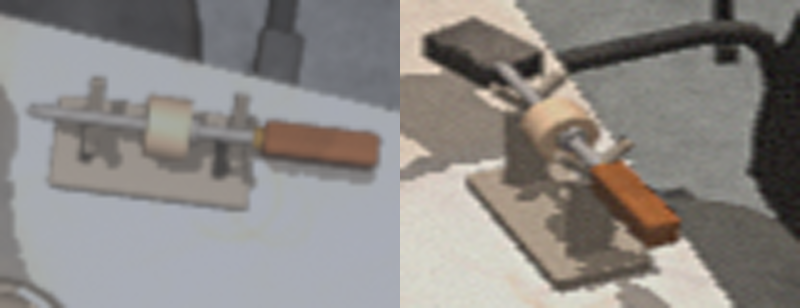

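The picture shows the rod lying in both forks and the bead hanging beside the collar at top pixel (362,175). The bystanders have not moved. Handing in.

```bash
python3 -c "
from h import *
print(finish_job())"
```

```text
the job is handed in; nothing more can be done
None
```

The job is done and handed in at about 42 s of the 72 s allowed; the hand-in reports no verdict.

- **Threading and push:** I took the rod from the grey rack, threaded the bead and felt the sprung stop at a TCP y of about 0.269 m. I held the bead there at about 10.5 N (readings 10.4 to 11.0 N) for a little over half a second. The push before that was 7 to 9 N, and no reading passed 11 N.
- **Laying back:** I lifted the bead out with the rod tipped slightly up and laid the rod back at the pose where I had gripped it. The forks took about 6.5 N as it seated, and the fingers showed no contact force after release.

**Last checks:**
- The final picture shows the rod in both forks and the bead hanging beside the collar.
- The fitted rod pose is within about 1.5 mm of the first one, in line with the measuring error.
- The paint pot and sanding block were found where they started.

**Checks that failed or disagreed:**
- The network missed the cup in the last side view, reporting something near the cup's place as the "bead".
- In the last top view it saw only part of the cup, at (189,201), against (187,210) at the start. I never reached near the cup.
- It also took the paint pot for another spot in the last side view.

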